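# Wipe the offcuts off the paddle board with the scraper block

## Robot

A 6-joint arm with a two-finger parallel gripper is mounted at the origin on the work surface. World frame = base frame: x ahead of the robot, y to its left, z up, the work surface at z = 0. Lengths are in mm, angles in rad, forces in N, time in s.
With the tool pointing down it reaches from about 350 to 975 mm from the base axis. Payload 7.1 kg.
Tool frame: the origin (TCP) lies on the front face of the gripper's body, between the roots of the fingers; the fingertips stand 80 mm ahead of it and the grasp point (between the pads) lies 61 mm ahead of it (env.tips_ahead is the distance from the TCP to the fingertips, in mm); z points along the fingers, y is the line along which they close (so a half turn about z gives the same grasp; the last joint's range is limited). The gripper opens to 88 mm and grips with 3 to 60 N. Pads are 20 mm wide; open, the fingers measure 115 mm over their backs; the gripper's body (75 mm by 178 mm) begins 61 mm behind the grasp point.
Start: joints at [-1.142, 0.423, 1.63, -0, 1.089, -0.019], TCP at [270.629, -563.352, 302.675] pointing down, gripper open.
Joint ranges: [-3, 3], [-0.9, 2.11], [0.09, 2.58], [-1.31, 4.45], [0.11, 2.69], [-2.54, 2.54]. Speed limits (rad/s): [2.39, 2.39, 3.01, 3.14, 3.14, 3.14].

## Interface

Orientations are given as a unit quaternion [x, y, z, w].
In Python, from station import env, set_gripper, viewer, workorder gives the robot as it stands. Calls block until the motion is done:
- env.reach(position, orientation): joint-space move of the TCP to a pose.
- env.move_l(position, rot=None, rate=150, f_stop=None): straight line of the TCP; rot=None keeps the orientation; rate is the mean speed in mm/s. With f_stop (N) it stops when the force on the tool has changed by that much, and returns True; else False.
- env.move_joints(angles): joint-space move.
- set_gripper(opening): finger opening in mm; the grip force is fixed at half the most; returns when the fingers have stopped.
- env.hold(seconds).
- env.ik(position, orientation): joint angles nearest the present ones, or None.
- env.read_state(): the state.
- viewer.camera(name): name is "scene" or "top"; returns the picture (420x560x3 uint8, blue, green, red); there is no depth.
- viewer.camera_params(name): a dict with "fx", "fy", "cx", "cy" (pixels), "pose" (4x4, takes a point from camera to world coordinates). Camera axes: x right, y up, looking along -z (the intrinsics and any distortion apply to the point x, -y, -z); pixel columns grow to the right and rows downward; lengths in mm; the calibration is good to about 2 mm. A picture is of the moment at which its call begins. camera_params takes no time and is no camera call.
A pose or a line that the arm cannot do raises env.IKError and nothing moves.
- workorder.sign_off(): hands the job in; it is judged then, once.
The state is a dict: "time_s": time; "qpos": joint angles; "dq": joint speeds; "tau": joint torques, N m; "tool_pos": TCP position; "orientation": TCP orientation; "force": force on the tool from outside, world axes, zero at the start; "wrist_torque": the same for the moment, N m; "width": finger opening in mm; "grip_force": force on a finger pad.
Only numpy, scipy, OpenCV 4.12 (cv2) and the standard library are available. Lean on these libraries where they do the work, as an engineer would, in place of code of your own. Each camera call takes 0.05 s, during which the arm holds its last target. There are 200 camera calls.

## Task

Pick up the scraper block from its cork-topped rest and use it to wipe all three loose wooden offcuts off the walnut paddle board into the open tray at the end of the board, touching the offcuts with nothing but the scraper. Then stand the scraper upright on its rest again, wholly on the cork, and let go. Leave the other things on the bench where they are.

Things in the scene. Friction and masses are not known exactly. Their poses are not given: they have to be found in the camera images.
- scraper_center (a point): Scraper block, loose, 85 mm tall, standing on the rest; the point is at its centre, 42.5 mm above its underside. A grey plastic foot 120 mm (own x) by 34 mm (own y) by 30 mm high carries in its middle an upright wooden grip 70 mm (x) by 24 mm (y), from 30 to 85 mm above the underside. Own z is up. Take the grip across its 24 mm (own y), about 60 mm above the underside; wipe along own y, with either long face of the foot. About 0.25 kg
- board_top (a point): Centre of the top face of the fixed walnut paddle board, 72 mm above the bench. The face is flat, without rims, 200 mm (own x) by 240 mm (own y, the wiping direction); z is up. A paddle handle sticks out 95 mm beyond its +x edge, flush with the top. The two ends at own y = +120 and -120 mm face the tray and the rest, which of the two is which varies
- tray: Fixed open grey tray, 220 mm (own x) by 160 mm (own y) outside, 45 mm high, 5 mm walls and floor; origin under its centre on the bench, axes parallel to the board's. It stands at one end of the board, its centre 190 mm from the board's centre along the board's y (at + or -); the board overhangs its near wall by 10 mm, so what goes over that end falls in
- rest_top (a point): Centre of the flat cork top, 180 mm (own x) by 90 mm (own y), of the fixed rest block on which the scraper stands, 50 mm above the bench; axes parallel to the board's. It is 190 mm from the board's centre, at the end opposite to the tray; 25 mm gap to the board
- strip_center (a point): Light wooden offcut, loose on the board: a straight strip 64 x 24 x 14 mm, about 20 g; the point is its centre
- corner_center (a point): Light wooden offcut, loose on the board: an L-shaped corner piece, 60 x 44 x 14 mm, about 20 g; the point is the centre of its outline, half-way up
- plug_center (a point): Light wooden offcut, loose on the board: a round hole-saw plug, 60 mm in diameter and 16 mm thick, about 30 g; the point is its centre
- glue_bottle: Bystander, loose: black glue bottle with a white cap, 48 mm in diameter, 130 mm tall, standing on the bench beyond the board, beside its handle; origin at its underside
- spray_can: Bystander, loose: red and steel spray can, 62 mm in diameter, 150 mm tall, standing on the bench beyond the board, on the other side of its handle; origin at its underside
- sanding_block: Bystander, loose: cork block 60 x 110 x 35 mm lying on the bench on the robot's side of the board; origin at its underside
- mallet: Bystander, loose: wooden hammer, 260 mm long, lying on the left of the bench; origin under its middle
- finish_jar: Bystander, loose: amber jar, 72 mm in diameter, 85 mm tall, on the left of the bench; origin at its underside
- bench_brush: Bystander, loose: brush, 200 mm long, lying on the right of the bench; origin under its middle
Mind the look-alikes: they are no part of the job. What is shaped like the part that bears scraper_center but red is not meant.

How it is judged (in metres and radians):
On the way, in this order (a step that is already met when the one before it is completed fails the run):
1. the scraper is taken off its rest (over 100 mm away from it) (horizontal distance between scraper_center and rest_top above 0.1 m), for 0.2 s.
2. all three offcuts are in the tray (x of strip_center in the frame of tray between -0.11 and 0.11 m and y of strip_center in the frame of tray between -0.08 and 0.08 m and z of strip_center in the frame of tray between 0 and 0.05 m and x of corner_center in the frame of tray between -0.11 and 0.11 m and y of corner_center in the frame of tray between -0.08 and 0.08 m and z of corner_center in the frame of tray between 0 and 0.05 m and x of plug_center in the frame of tray between -0.11 and 0.11 m and y of plug_center in the frame of tray between -0.08 and 0.08 m and z of plug_center in the frame of tray between 0 and 0.05 m), for 0.2 s.
At the end, for the whole second after the job is handed in: The centres of all three offcuts are inside the tray's outline and less than 50 mm above the bench; the scraper stands upright (within 0.1 rad) and still on its rest, its centre within 35 mm (rest's x) and 33 mm (y) of the middle of the cork (all of step 2 and x of scraper_center in the frame of rest_top between -0.035 and 0.035 m and y of scraper_center in the frame of rest_top between -0.033 and 0.033 m and z of scraper_center in the frame of rest_top between 0.035 and 0.05 m and angle between scraper_center's own z axis and vertical below 0.1 rad and linear speed of scraper below 0.02 m/s); the robot touches nothing.
It fails at once if the fingers or arm touch an offcut (contact force between any of the fingers, the arm and strip above 0.5 N or contact force between any of the fingers, the arm and corner above 0.5 N or contact force between any of the fingers, the arm and plug above 0.5 N).
It fails at once if another thing on the bench is moved by more than 40 mm or knocked over (distance of any of glue_bottle, spray_can, sanding_block, mallet, finish_jar, bench_brush from where it was at the start of the episode above 0.04 m or angle between any of glue_bottle, spray_can, finish_jar's own z axis and vertical above 0.4 rad).
It also fails if it takes over 54 s, if anything falls off the work surface, if the arm or the gripper's body presses on something with over 40 N, if the wrist force passes 120 N, or if a joint passes its speed limit or range.

## Working session

There is one attempt and no reset: what is moved stays moved. The work goes in short steps, each a Python script; the robot and the scene stay as the last script left them, time stands still between calls to the robot, and variables do not carry over. Pictures are saved under pics/ and viewed, at most 10 in all, crops included, and the job is handed in when it is done.

```bash
mkdir -p pics
python3 - <<'E'
from station import env,viewer
import cv2
for n in("top","scene"):
    cv2.imwrite(f"pics/{n}0.png",viewer.camera(n)); p=viewer.camera_params(n); print({k:(v.tolist() if hasattr(v,'tolist') else v) for k,v in p.items()})
print(env.read_state()["orientation"])
E
```

```text
{'fx': 478.9573087886313, 'fy': 478.9573087886313, 'cx': 270.099059817018, 'cy': 204.05886098393412, 'pose': [[-0.01238856868454794, 0.9800590972016147, -0.1983196645779343, 343.00866333482304], [-0.9997016543812607, -0.007964391693311854, 0.023090489217985156, 9.491979726226253], [0.021050548527737273, 0.19854655488653444, 0.9798653682773821, 1276.6199866819068], [0.0, 0.0, 0.0, 1.0]]}
{'fx': 440.00184823319654, 'fy': 440.00184823319654, 'cx': 273.00599055738184, 'cy': 209.39281931894118, 'pose': [[-0.705709986279418, -0.6025447672728005, 0.3727106366843728, 1091.077570169725], [0.7084889134363445, -0.5971111373678585, 0.3761671824721694, 488.52007377708856], [-0.004107895238653915, 0.5295262911918814, 0.8482835800210204, 1193.8644750046087], [0.0, 0.0, 0.0, 1.0]]}
[ 9.75039245e-01  2.22031655e-01 -1.23981731e-04 -6.32399898e-04]
```

View pics/top0.png

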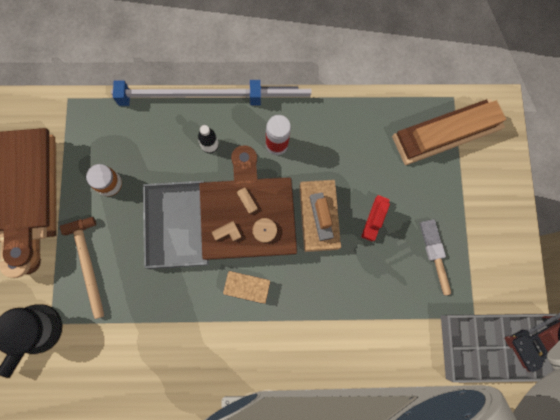

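View pics/scene0.png

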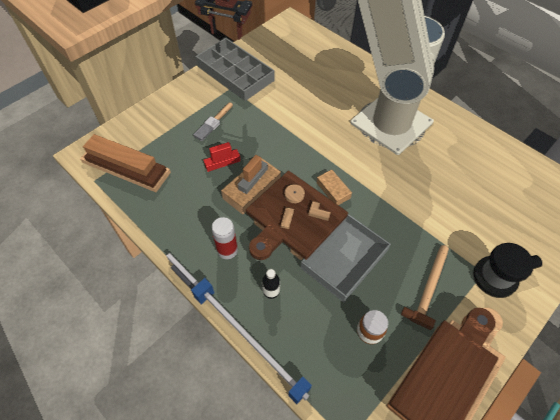

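The top view shows the tray at about (175,225), the board at (248,218) and its handle at (244,165). The rest is at (320,215) with the grey and wood scraper on it, and a red look-alike sits at (376,218). The offcuts are the strip (247,200), the corner (228,231) and the plug (265,231). I'll zoom in to get the corners.

Run:
```python
import cv2
i=cv2.imread("pics/top0.png")[130:310,135:350]
cv2.imwrite("pics/crop0.png",cv2.resize(i,None,fx=3.3,fy=3.3,interpolation=cv2.INTER_CUBIC))
```

```text
(no output)
```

View pics/crop0.png

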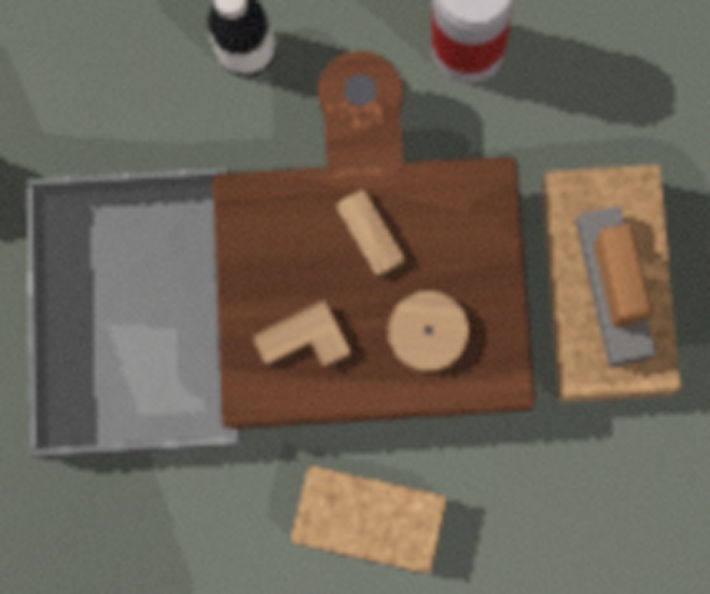

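```bash
cat > h.py <<'E'
import numpy as np, cv2
from station import env,set_gripper,viewer,workorder
from scipy.spatial.transform import Rotation as R
def px2w(uv,z,cam="top"):
    p=viewer.camera_params(cam); T=np.array(p["pose"])
    uv=np.atleast_2d(uv).astype(float)
    d=np.c_[(uv[:,0]-p["cx"])/p["fx"],-(uv[:,1]-p["cy"])/p["fy"],-np.ones(len(uv))]@T[:3,:3].T
    return T[:3,3]+d*((z-T[2,3])/d[:,2])[:,None]
def crop(uv): return (np.array(uv)+.5)/3.3-.5+[135,130]
def fit(w,sx,sy):  # w: corners TL,TR,BR,BL in picture = (+x,+y),(+x,-y),(-x,-y),(-x,+y)
    m=np.array([[1,1],[1,-1],[-1,-1],[-1,1]])*[sx/2,sy/2]
    c=w[:,:2].mean(0); q=w[:,:2]-c
    a=np.arctan2((m[:,0]*q[:,1]-m[:,1]*q[:,0]).sum(),(m*q).sum())
    r=q-m@np.array([[np.cos(a),np.sin(a)],[-np.sin(a),np.cos(a)]])
    return c,a,np.abs(r).max()
def down(yaw): # tool z down, tool y along direction yaw (own y of an object with x-axis at angle yaw-90)
    y=np.array([np.cos(yaw),np.sin(yaw),0]); z=np.array([0,0,-1.])
    return R.from_matrix(np.c_[np.cross(y,z),y,z]).as_quat()
E
python3 - <<'E'
from h import *
for n,c,z,s in(("board",[(214,173),(516,158),(532,408),(224,426)],72,(200,240)),("rest",[(546,172),(661,166),(679,387),(562,395)],50,(180,90)),("foot",[(578,213),(620,207),(654,355),(611,363)],80,(120,34)),("griptop",[(598,228),(634,222),(648,317),(618,326)],135,(70,24))):
    print(n,fit(px2w(crop(c),z),*s), px2w(crop(c),z)[:,:2].round().tolist())
for n,c,z in(("strip",(370,232),86),("corner",(300,335),86),("plug",(428,330),88)): print(n,px2w(crop([c]),z))
for s in (1,-1): print(env.ik([530,-150,200],down(s*1.57)))
E
```

```text
board (array([552.85639854,  39.57767967]), np.float64(0.04684526324783043), np.float64(2.884069371879704)) [[646.0, 163.0], [657.0, -74.0], [460.0, -82.0], [449.0, 152.0]]
rest (array([ 563.68743223, -149.51542241]), np.float64(0.04438890946361383), np.float64(1.537409436549602)) [[651.0, -99.0], [655.0, -192.0], [477.0, -199.0], [472.0, -107.0]]
foot (array([ 554.06053088, -148.31284455]), np.float64(0.18365054812376458), np.float64(1.4452735344887486)) [[610.0, -121.0], [615.0, -154.0], [499.0, -176.0], [493.0, -143.0]]
griptop (array([ 552.41293211, -147.86513973]), np.float64(0.146174601223374), np.float64(3.0156453935234566)) [[586.0, -129.0], [591.0, -156.0], [519.0, -164.0], [513.0, -142.0]]
strip [[595.09581801  40.53337683  86.        ]]
corner [[515.65939024  93.80504641  86.        ]]
plug [[518.2911875   -3.29976682  88.        ]]
[-2.97411829e-01  4.58605809e-01  1.86364460e+00 -4.44089210e-16
  8.19342242e-01 -1.86741183e+00]
[-2.97411829e-01  4.58605809e-01  1.86364460e+00 -4.44089210e-16
  8.19342242e-01  1.27258817e+00]
```

```bash
cat >> h.py <<'E'
A=0.0455; C=np.array([553.,39.6])
ax=np.array([np.cos(A),np.sin(A)]); ay=np.array([-np.sin(A),np.cos(A)])
def bp(x,y,z): return np.r_[C+x*ax+y*ay,z]
Q=down(A-np.pi/2)
ZW=72+121+2.5
def wipe(x):
    env.move_l(bp(x,-95,250),Q,rate=200)
    env.move_l(bp(x,-95,ZW),rate=100)
    env.move_l(bp(x,115,ZW),rate=80)
    env.move_l(bp(x,115,260),rate=200)
def pic(n): cv2.imwrite(f"pics/{n}.png",cv2.resize(viewer.camera("top")[110:330,130:400],None,fx=2.6,fy=2.6,interpolation=cv2.INTER_CUBIC))
E
python3 - <<'E'
from h import *
q=down(.18-np.pi/2)
env.reach([554,-148,270],q)
env.move_l([554,-148,171],rate=100)
set_gripper(10)
s=env.read_state(); print(s["width"],s["grip_force"],s["tool_pos"],s["time_s"])
if 20<s["width"]<28:
    env.move_l([554,-148,250],rate=100)
    wipe(60)
    s=env.read_state(); print(s["width"],s["force"],s["time_s"])
pic("p1")
E
```

```text
23.742125691456962 29.97817575931549 [ 553.92162565 -147.93505192  170.88733211] 4.075
23.91311563859524 [-0.06674645  0.60979966 -3.49768719] 9.6833
```

View pics/p1.png

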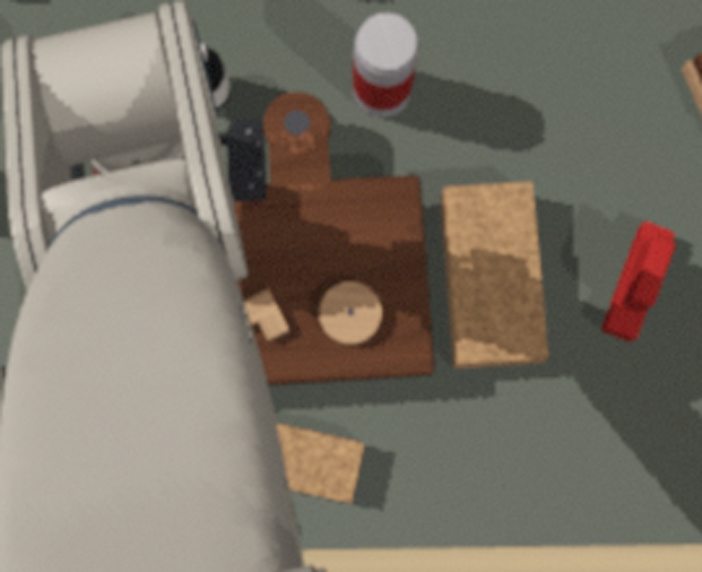

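The strip is off the board. The plug (350,312) and the corner (267,315) haven't moved. Next is the second pass, at x = -40.

Run:
```python
from h import *
wipe(-40)
env.move_l(bp(-5,-120,260),rate=250)
s=env.read_state(); print(s["width"],s["force"],s["time_s"])
pic("p2")
```

```text
23.9288134067554 [-0.46314047  0.47556222 -2.3835649 ] 16.0917
```

View pics/p2.png

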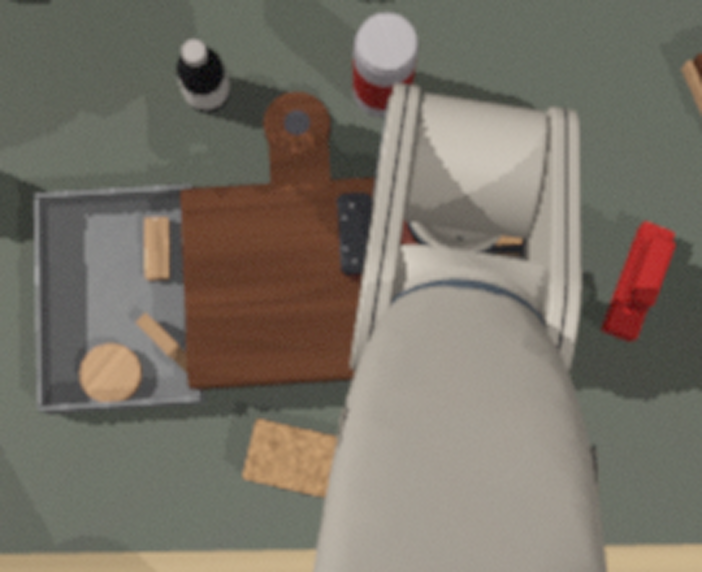

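All three offcuts are in the tray: strip (157,248), corner leaning at (165,340), plug (110,372). Next I'll set the scraper back on the cork.

Run:
```python
from h import *
p=np.array([562,-150,0.])
env.move_l(p+[0,0,250],Q,rate=200)
env.move_l(p+[0,0,180],rate=120)
print(env.move_l(p+[0,0,169.5],rate=25,f_stop=5), env.read_state()["tool_pos"])
set_gripper(60); env.hold(.2)
env.move_l(p+[0,0,290],rate=120)
env.reach([300,-450,300],Q)
print(env.read_state()["time_s"])
t=viewer.camera("top")[150:290,135:350]; s=viewer.camera("scene")[150:305,210:400]
f=lambda i:cv2.resize(i,(640,int(640*i.shape[0]/i.shape[1])),interpolation=cv2.INTER_CUBIC)
cv2.imwrite("pics/p3.png",f(t)); cv2.imwrite("pics/p4.png",f(s))
```

```text
True [ 562.35035571 -150.1178887   170.77489199]
21.35
```

View pics/p3.png

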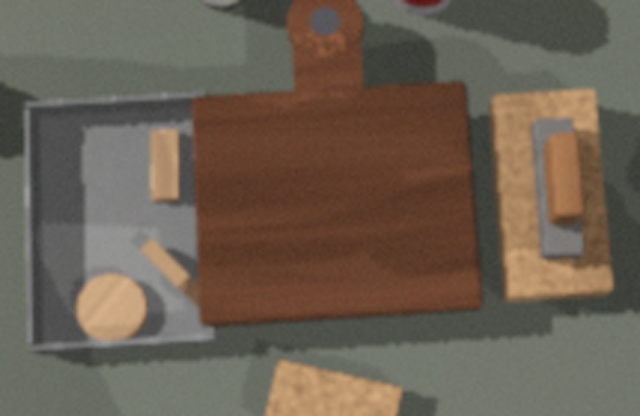

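View pics/p4.png

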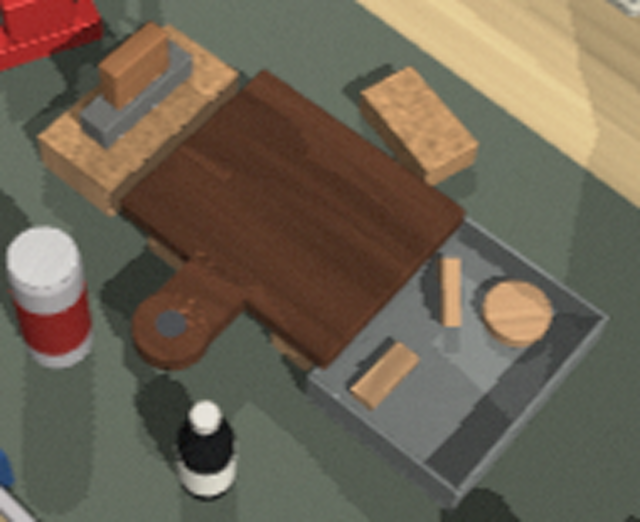

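The scraper is upright, at about (560,188) in the top view, well inside the cork. All three offcuts are in the tray. The corner piece stands on edge, low enough to count.

```bash
python3 -c "
from h import *
print(workorder.sign_off())"
```

```text
the job is handed in; nothing more can be done
None
```

I handed the job in at about 21 s of robot time: all three offcuts are in the tray, the scraper is upright on its cork rest and released, and nothing else looked moved in the pictures. The hand-in call returned no verdict.

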